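# Set a metering valve and lock it with its jam nut

### The arm

A 7-joint arm with a two-finger parallel gripper is mounted at the origin on a cart in front of the work surface, level with it; the furniture and walls round the work are solid. World frame = base frame: x ahead of the robot, y to its left, z up, the work surface at z = 0. Lengths are in m, angles in degrees, forces in N, time in s.
With the tool pointing down it reaches from about 0.425 to 0.875 m from the base axis. Payload 4.7 kg.
Tool frame: the origin (TCP) lies on the front face of the gripper's body, between the roots of the fingers; the fingertips stand 70 mm ahead of it and the grasp point (between the pads) lies 51 mm ahead of it (tip_extent is the distance from the TCP to the fingertips, in m); z points along the fingers, y is the direction in which the jaws open and shut (so a half turn about z gives the same grasp; the last joint's range is limited). The gripper opens to 87 mm and grips with 3 to 60 N. Pads are 19 mm wide; open, the fingers measure 117 mm over their backs; the gripper's body (75 mm by 190 mm) begins 51 mm behind the grasp point.
Start: joints at [71.511, 18.392, -4.016, 83.108, 1.295, 78.541, -3.26], TCP at [0.215, -0.614, 0.292] pointing down, gripper open.
Joint ranges: [-163.93, 163.93], [-17.29, 119.83], [-79.2, 71.16], [3.27, 140.29], [-89.18, 269.18], [5.43, 117.66], [-154.24, 154.24]. Speed limits (degrees/s): [147.25, 147.25, 180, 180, 180, 180, 180].

### API

Orientations are given as [roll, pitch, yaw] about the fixed x, y, z axes, in that order (R = Rz(yaw) Ry(pitch) Rx(roll)).
In Python, from cell import * gives the robot as it stands.
- The arm moves only by the tool carry_out, never from a script. Its argument "increments" is text: rows parted by semicolons, each of 7 numbers parted by spaces: the opening, from 0 (shut) to 1 (fully open), then the shift along the tool's x, y, z in m, then the turn, a rotation vector about the tool's x, y, z in degrees. A call has 1 to 20 rows; each row shifts and turns the pose as measured when the row begins, along the tool's axes as they then stand; what a row does not reach is not made up. A row lasts 1/8 s, in which the tool goes at most 62.5 mm and 10.7 degrees, less where a joint would pass 70% of its speed; a pose out of reach is approached as far as the arm can. A call is refused whole if a number of a shift passes 0.0625 or a number of a turn 10.7, either way. A call with a gripper value outside its range is refused whole. The fingers move at their own pace and stop on an object; "force" is the grip in N (left out, the last holds). Time passes only in rows, so rows that do not move let the fingers close. It gives the time, the measured TCP pose, the force and the opening at its end, in the units of the state.
- get_obs(): the state, without advancing time (a new reading comes with each control period).
- read_camera(name): name is "scene" or "top" or "wrist"; returns a dict with "img" (480x640x3 uint8, blue, green, red), "fx", "fy", "cx", "cy" (pixels), "world_from_camera" (4x4, takes a point from camera to world coordinates). Camera axes: x right, y down, z forward; pixel columns grow to the right and rows downward; lengths in m; the calibration is good to about 2 mm. A picture is of the moment at which its call begins. There is no depth.
- sign_off(): hands the job in, once; it reports no verdict.
Trained networks look in a picture, given as the dict that the camera call returned (one of the last four; its "shot" number tells which), for a name from the list of things; names that differ only in an ending like _2 or _b are one class to them, and where a whole thing is asked for, a point or a joint stands for the part that bears it (a point fixed in the world has none). Each returns a list of dicts, best first, with "confidence" (0 to 1); they miss things now and then, are a little off and sometimes report something else, mostly with a low value. They report only what shows in the picture. A call takes as long as a camera call. They do not tell look-alikes from the thing itself.
- masks_of(target, picture): "pixels" (480x640 bool, what is visible of it) and "bbox" ([left, top, right, bottom] in pixels, round what is visible of it).
The state is a dict: "time_s": time; "qpos": joint angles; "joint_velocities": joint speeds; "effort": joint torques, N m; "tool_pos": TCP position; "tool_rot": TCP orientation; "force": force on the tool from outside, world axes, zero at the start; "wrist_torque": the same for the moment, N m; "grip_width": finger opening in m.
Only numpy, scipy, OpenCV 4.12 (cv2) and the standard library are available. Lean on these libraries where they do the work, as an engineer would, in place of code of your own. Each camera call takes 0.05 s, during which the arm holds its last target.

### The job

Turn the black bar knob of the metering valve until its nose points at the red mark on the dial, then run the brass jam nut under the knob down and nip it up firmly against the steel collar so that the setting is locked. The nut needs real tightening, not just touching, but do not overtighten it: then it drags the knob off its mark. Leave the other things on the worktop where they stand.

Things in the scene. Friction and masses are not known exactly. Their poses are not given: they have to be found in the camera images.
- valve: metering valve fixed to the worktop: dark base plate 120 x 104 x 8 mm, aluminium block 88 x 88 mm, white dial disc 86 mm across with its top at 50 mm; a brass hose barb stands out 25 mm at +y and -y. Origin: centre of the underside, on the vertical spindle axis; z up. The red mark on the dial is at -x of the axis. Above the dial, on the axis: steel collar 27 mm across, brass jam nut, black knob.
- spindle (a joint): angle of the valve spindle and its knob (rad), growing clockwise seen from above. 0: the knob's nose points at the red mark; within 0.15 rad is on the mark. It does not rise or sink as it turns and stays where it is left: friction holds it, about 0.50 N m turns it. At the start it stands 0.6 to 1.4 rad anticlockwise of the mark (negative).
- knob (a point): centre of the black bar knob, on the spindle axis, 97.5 mm above the valve's underside. Bar 10 mm wide, 15 mm high (90 to 105 mm above the worktop), 31 mm long; its rounded nose, with a white line on top, is on this frame's -x side, 18 mm from the axis; z up. Grip it across its 10 mm width (this frame's y).
- nut_mid (a point): centre of the jam nut, on the spindle axis: round knurled brass nut 40 mm across, 16 mm high, below the knob; fingers reach down past the knob (the knob between them) and grip it at any yaw. Right-hand thread on the spindle, 6 mm lead: turned clockwise from above it sinks 0.955 mm per rad. It turns along when the knob is turned. Running free it takes 0.08 N m.
- nut_under (a point): centre of the underside of the jam nut (8 mm below its centre). At the start it stands 2.2 to 3.4 mm above the collar.
- collar_top (a point): centre of the steel collar's top face, 62 mm above the valve's underside; the nut is locked against it. Past first contact the torque to turn the nut is 0.10 N m of friction plus 2.4 N m per rad of turn; above 0.50 N m in all the spindle is dragged round. Tight: turned with 0.22 to 0.42 N m (at rest friction shifts the reading by up to 0.10 either way); friction holds it when let go.
- bottle_white: bystander: white squeeze bottle 53 x 54 x 131 mm, origin at the centre of its underside
- jar_blue: bystander: white jar with a blue lid, 61 x 61 x 76 mm, origin at the centre of its underside
- antiserum_3: bystander: small white bottle with a red cap, 23 x 23 x 58 mm, origin at the centre of its underside
- dropper_blue: bystander: small dropper bottle with black bulb and blue band, 21 x 22 x 77 mm, origin at the centre of its underside
- timer: bystander: white bench timer lying flat, 68 x 64 x 20 mm, origin at the centre of its underside
Not all that is in view belongs to the job. Several things have the shape of the valve; the one meant has the colours described above.

How it is judged:
By the outcome, as a careful person would: the job done as asked, in the order asked, and still so for the second after the job is handed in, with the robot touching nothing.
It also fails if it takes over 72 s, if anything falls off the work surface, if the arm or the gripper's body presses on something with over 40 N, if the wrist force passes 120 N, or if a joint passes its speed limit or range.

## Working session

There is one attempt and no reset: what is moved stays moved. The work goes in short steps, Python scripts to look and compute and a tool call to move; the robot and the scene stay as the last step left them, time stands still between calls to the robot, and variables do not carry over. Pictures are saved under pics/ and viewed, and the job is handed in when it is done.

Besides the shell and the picture viewer there is one more tool, called after ">>>" as name(argument=value, ...), one argument or row to a line, values as JSON. carry_out: Moves the arm, as the interface text tells. Its arguments: {"type":"object","properties":{"increments":{"type":"string"},"force":{"type":"number"}},"required":["increments"]}

```bash
ls; mkdir -p pics; python3 - <<'E'
from cell import *
import cv2
o=get_obs()
print(o)
for n in ["scene","top","wrist"]:
    p=read_camera(n); cv2.imwrite(f"pics/{n}0.png",p["img"]); print(n,p["fx"],p["fy"],p["cx"],p["cy"],p["world_from_camera"],p["shot"])
    for t in ["valve","knob","nut_mid"]:
        for m in masks_of(t,p): print(t,m["confidence"],m["bbox"],m["pixels"].sum())
E
```

```text
pics
{'time_s': 0.0, 'qpos': array([71.51046835, 18.44071256, -4.01545043, 83.17461049,  1.29561829,
       78.53977995, -3.25783777]), 'joint_velocities': array([-0.08237632,  0.06371248,  0.03028336,  0.02366491, -0.02970965,
       -0.00074615,  0.02334188]), 'effort': array([ 2.36743608e-04, -4.91293859e+01, -4.04054197e-01, -3.12526238e+01,
       -6.40494190e-02,  4.36104834e-02,  1.77113243e-04]), 'tool_pos': array([ 0.21462502, -0.61310666,  0.29114519]), 'tool_rot': array([-1.79890172e+02,  6.29364467e-03,  1.93014897e+01]), 'force': array([ 0.23812974,  0.36729404, -0.44648862]), 'wrist_torque': array([ 0.00225288,  0.01637537, -0.01940939]), 'grip_width': 0.08720566976944259}
scene 525.2311901910905 525.2311901910905 318.5676247147153 239.95164180181655 [[-0.77475901 -0.29662464  0.55835678  0.06226712]
 [-0.63223786  0.35666085 -0.68779962  0.69253323]
 [ 0.00487431 -0.88589326 -0.46386354  0.55029322]
 [ 0.          0.          0.          1.        ]] 1
valve 0.94 [307.6, 255.4, 396.4, 335.9] 3640
knob 0.92 [339.6, 256.3, 365.5, 287.9] 542
knob 0.82 [389.1, 216.5, 410.4
[... 307 characters left out ...]
3 -0.99726092  1.15479762]
 [ 0.          0.          0.          1.        ]] 2
valve 0.65 [346.9, 252.3, 412.1, 309.1] 2732
valve 0.64 [258.7, 256.9, 318.0, 325.4] 2601
knob 0.87 [277.6, 284.4, 295.5, 301.5] 289
knob 0.5 [374.1, 270.5, 395.0, 289.9] 277
nut_mid 0.52 [280.0, 281.9, 299.7, 302.0] 119
nut_mid 0.48 [373.0, 272.3, 393.9, 290.5] 171
wrist 409.44750847700686 409.44750847700686 327.30675316078896 236.94522685190995 [[ 3.29309977e-01 -9.11200542e-01 -2.47524770e-01  2.84103126e-01]
 [-9.44221379e-01 -3.18060498e-01 -8.53434685e-02 -5.88899307e-01]
 [-9.62836744e-04  2.61822635e-01 -9.65115527e-01  3.83978431e-01]
 [ 0.00000000e+00  0.00000000e+00  0.00000000e+00  1.00000000e+00]] 3
```

View pics/scene0.png

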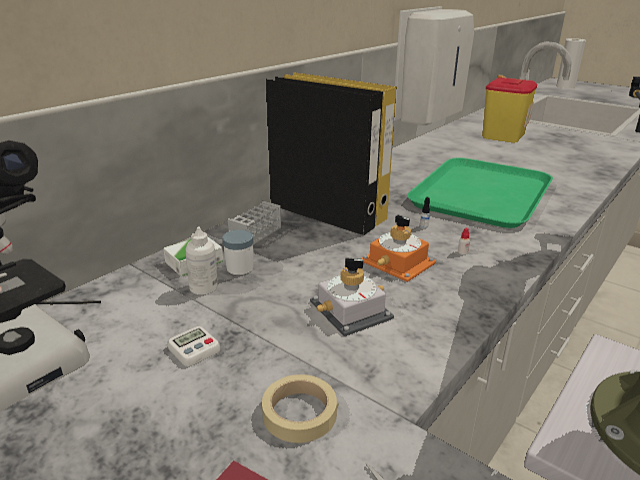

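View pics/top0.png

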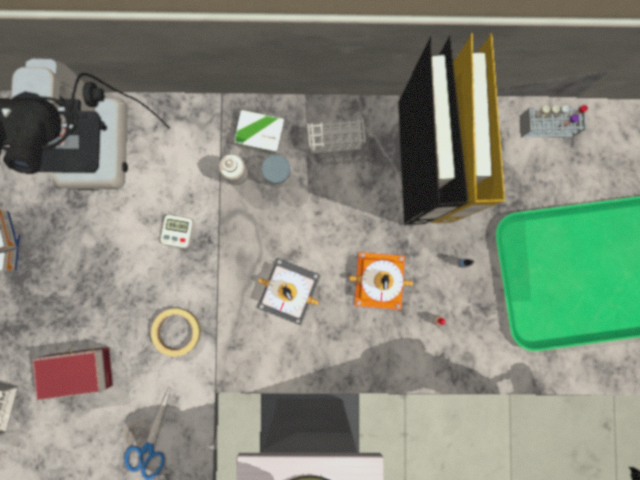

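```bash
python3 - <<'E'
import cv2
a=cv2.imread("pics/top0.png")[235:345,240:430]; cv2.imwrite("pics/topc0.png",cv2.resize(a,None,fx=4,fy=4,interpolation=cv2.INTER_CUBIC))
a=cv2.imread("pics/scene0.png")[200:350,290:450]; cv2.imwrite("pics/scenec0.png",cv2.resize(a,None,fx=4,fy=4,interpolation=cv2.INTER_CUBIC))
E
```

```text
(no output)
```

View pics/topc0.png

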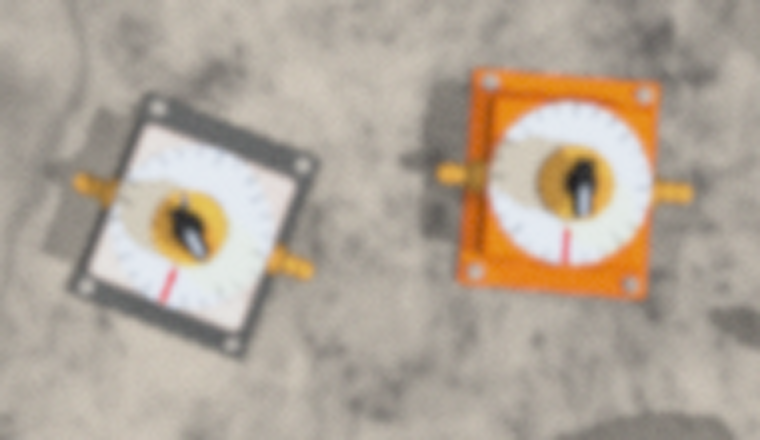

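View pics/scenec0.png

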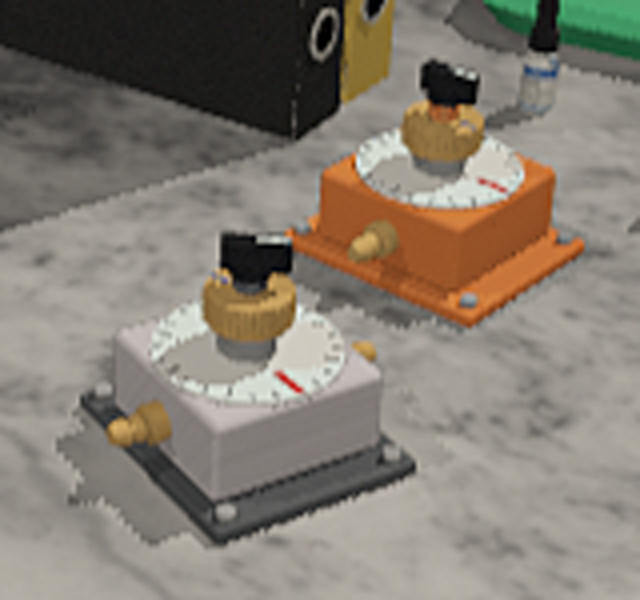

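The target is the grey-block valve with the dark plate (top view, about (287, 291)); the orange one is a look-alike. The nose (white line) points down-right and the red mark down-left, so the turn is clockwise. Next I fit its pose.

```bash
cat > h.py <<'E'
from cell import *
import numpy as np, cv2
from scipy.optimize import least_squares
from scipy.spatial.transform import Rotation as R
def proj(p,X):
    W=p["world_from_camera"]; c=(np.asarray(X)-W[:3,3])@W[:3,:3]
    return np.c_[p["fx"]*c[:,0]/c[:,2]+p["cx"],p["fy"]*c[:,1]/c[:,2]+p["cy"]]
def ray(p,u,v,z):
    W=p["world_from_camera"]; d=W[:3,:3]@np.array([(u-p["cx"])/p["fx"],(v-p["cy"])/p["fy"],1.]); o=W[:3,3]
    return o+d*(z-o[2])/d[2]
def vw(P,pts):
    x,y,t=P; c,s=np.cos(t),np.sin(t); pts=np.asarray(pts,float)
    return np.c_[x+c*pts[:,0]-s*pts[:,1],y+s*pts[:,0]+c*pts[:,1],pts[:,2]]
E
python3 - <<'E'
from h import *
p=read_camera("top")
o=np.array([240,235])
for n,uv,z in [("c",(195,223),.008),("m1",(174,270),.05),("m2",(165,300),.05)]:
    q=np.array(uv)/4+o; print(n,ray(p,*q,z))
corn=[np.array(c)/4+o for c in [(155,95),(318,160),(240,355),(72,290)]]
C=np.array([ray(p,*c,.008) for c in corn]); print(C, np.linalg.norm(np.roll(C,-1,0)-C,axis=1))
x=C.mean(0); print(x)
# nose line at z .105
a=ray(p,*(np.array((182,212))/4+o),.105); b=ray(p,*(np.array((203,253))/4+o),.105); print(a,b,np.degrees(np.arctan2(*(b-a)[1::-1])))
d=C[0]-C[3]+C[1]-C[2]; print("valve x dir",np.degrees(np.arctan2(d[1],d[0])))
d=C[0]-C[1]+C[3]-C[2]; print("valve y dir",np.degrees(np.arctan2(d[1],d[0])))
E
```

```text
c [0.50829777 0.04995174 0.008     ]
m1 [0.48419134 0.05908588 0.05      ]
m2 [0.46836352 0.06364505 0.05      ]
[[ 0.57866914  0.07293152  0.008     ]
 [ 0.54352601 -0.01756977  0.008     ]
 [ 0.43637557  0.02440364  0.008     ]
 [ 0.4710836   0.11705803  0.008     ]] [0.09708513 0.11507817 0.09894181 0.11628327]
[0.50741358 0.04920585 0.008     ]
[0.51559782 0.05267246 0.105     ] [0.49509979 0.04183727 0.105     ] -152.13922035430429
valve x dir -21.848667231257252
valve y dir 69.12435350224824
```

The valve axis is near (0.507, 0.049) with yaw about -21.5°. The nose is about 49° anticlockwise of the mark. I'll move over it.

>>> carry_out(
  increments="1 0.033 -0.035 0 0 0 0;1 0.035 -0.038 0 0 0 0;1 0.035 -0.038 0 0 0 0;1 0.035 -0.038 0 0 0 0;1 0.035 -0.038 0 0 0 0;1 0.035 -0.038 0 0 0 0;1 0.035 -0.038 0 0 0 0;1 0.035 -0.038 0 0 0 0;1 0.035 -0.038 0 0 0 0;1 0.035 -0.038 0 0 0 0;1 0.035 -0.038 0 0 0 0;1 0.02 -0.02 0 0 0 0;1 0 0 0 0 0 0",
  force=30,
)

```text
time_s: 2.28
tool_pos: [0.4591, -0.0528, 0.2933]
tool_rot: [179.4, -0.2, 19.3]
force: [-0.4, -1.0, -0.9]
grip_width: 0.0868
```

```bash
python3 - <<'E'
from h import *
o=get_obs(); print(o["time_s"],o["qpos"].round(1),o["tool_pos"],o["tool_rot"])
p=read_camera("wrist"); cv2.imwrite("pics/w1.png",p["img"]); print(p["world_from_camera"])
E
```

```text
2.275 [ 41.9  -4.4 -36.6 107.5  -2.3  75.6 -64.9] [ 0.45911538 -0.0528041   0.29325542] [179.42786587  -0.21996847  19.28314893]
[[ 0.32902816 -0.91311442 -0.24075407  0.52781431]
 [-0.94427519 -0.31565347 -0.09331263 -0.02748084]
 [ 0.00921025  0.25804058 -0.96609018  0.38537018]
 [ 0.          0.          0.          1.        ]]
```

View pics/w1.png

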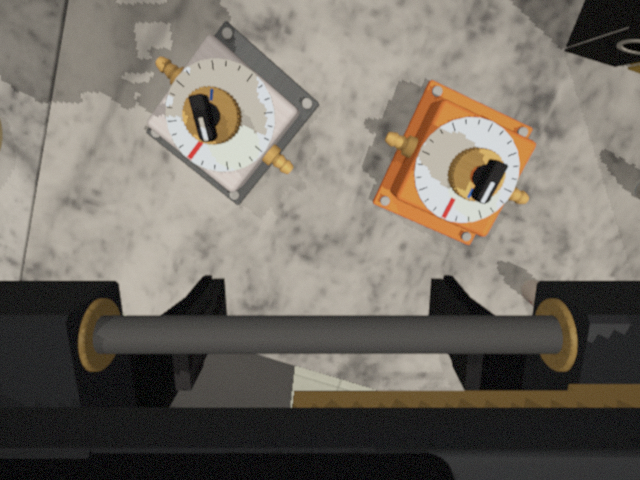

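The wrist view shows the grey valve with its dial centre near (219, 115), red mark near (195, 150), and knob nose near (206, 130).

```bash
cat >> h.py <<'E'
def white_dial(p,center,r):
    pass
E
python3 - <<'E'
from h import *
p=read_camera("wrist")
a=p["img"][10:215,135:330]; cv2.imwrite("pics/w1c.png",cv2.resize(a,None,fx=4,fy=4,interpolation=cv2.INTER_CUBIC)[:600*2, :800][:800])
hsv=cv2.cvtColor(p["img"],cv2.COLOR_BGR2HSV)
m=((hsv[...,0]<8)|(hsv[...,0]>172))&(hsv[...,1]>130)&(hsv[...,2]>100)
yy,xx=np.nonzero(m[130:170,180:215]); print("red",xx.mean()+180,yy.mean()+130,len(xx))
red=ray(p,xx.mean()+180,yy.mean()+130,.05);print(red)
C=[ray(p,*c,.008) for c in [(227,33),(307,103),(236,195),(153,132)]]; C=np.array(C);print(C,C.mean(0))
for t in ["valve","knob","nut_mid"]:
    for m in masks_of(t,p):
        ys,xs=np.nonzero(m["pixels"]); print(t,m["confidence"],m["bbox"],xs.mean(),ys.mean())
        if t!="valve": print(ray(p,xs.mean(),ys.mean(),.1 if t=="knob" else .073))
E
```

```text
red 193.09859154929578 148.28169014084506 71
[0.47817498 0.06401573 0.05      ]
[[ 0.5734045   0.07224704  0.008     ]
 [ 0.54228284 -0.00882377  0.008     ]
 [ 0.44375007  0.02775316  0.008     ]
 [ 0.47416897  0.1127626   0.008     ]] [0.5084016  0.05098476 0.008     ]
valve 0.92 [146.2, 20.6, 318.5, 205.2] 227.95465286373354 111.08056712051311
valve 0.76 [373.1, 79.2, 534.3, 240.0] 453.9720700985761 162.64658634538154
valve 0.52 [178.3, 83.7, 241.1, 143.1] 209.54814280562567 113.2664983772088
knob 0.96 [447.9, 142.6, 507.0, 201.0] 475.02076923076925 171.5423076923077
[ 0.53386105 -0.13812538  0.1       ]
knob 0.73 [178.5, 85.1, 244.1, 142.0] 209.6344202898551 113.24673913043478
[0.51129863 0.04541155 0.1       ]
knob 0.17 [182.4, 85.3, 238.0, 142.9] 214.34007134363853 112.07907253269917
[0.51304116 0.04265299 0.1       ]
nut_mid 0.95 [447.6, 145.9, 505.9, 197.9] 468.399348534202 168.0156351791531
[ 0.53525095 -0.14259366  0.073     ]
nut_mid 0.94 [178.3, 85.0, 238.4, 142.1] 214.2085201793722 112.05213004484305
[0.51166244 0.0495297  0.073     ]
```

View pics/w1c.png

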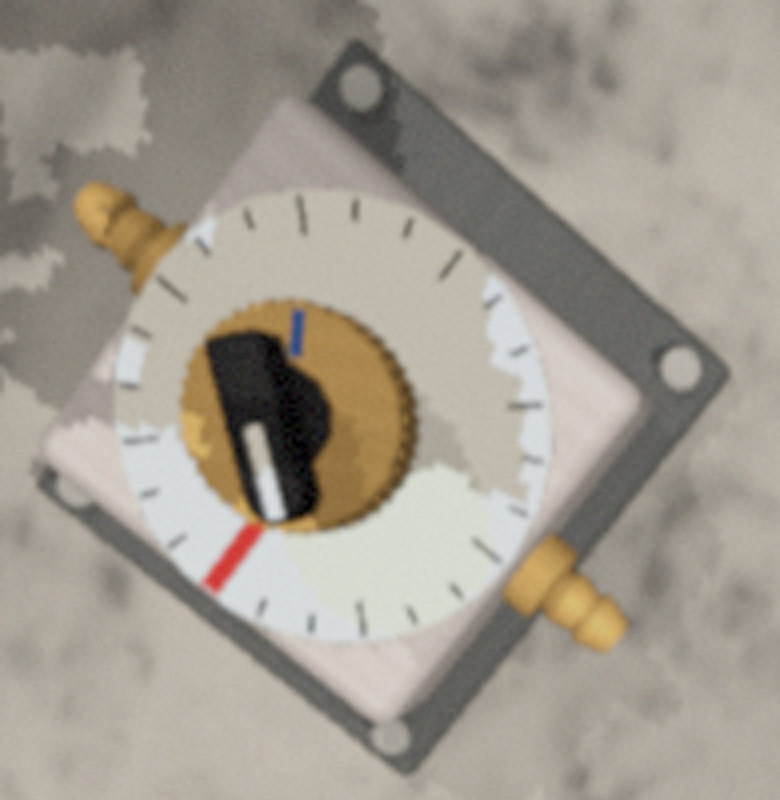

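```bash
python3 - <<'E'
from h import *
p=read_camera("wrist")
f=lambda u,v,z: ray(p,135+u/4,10+v/4,z)
a=f(255,425,.105);b=f(272,515,.105);print(a,b,np.degrees(np.arctan2(*(b-a)[1::-1])))
a=f(213,340,.105);b=f(243,510,.105);print(a,b,np.degrees(np.arctan2(*(b-a)[1::-1])))
# knob bar ctr from corners top face approx
P=(.508,.051,np.radians(-21.3))
k=lambda th:[[-.018*np.cos(th),.018*np.sin(th)*1,.105]]
for th in [-.7,-.8,-.9,-1.0]:
    # clockwise positive => nose at valve angle pi - th
    n=[-.018*np.cos(th),.018*np.sin(-th)*-1*-1,0]
    ang=np.pi-th; n=[.018*np.cos(ang),.018*np.sin(ang),.105]
    q=vw(P,[n,[-n[0]*13/18,-n[1]*13/18,.105],[0,0,.105]]); print(th,(proj(p,q)-[135,10])*4)
print((proj(p,vw(P,[[0,0,.05],[-.043,0,.05],[-.05,-.04,.008]]))-[135,10])*4)
E
```

```text
[0.50728448 0.04742446 0.105     ] [0.49426127 0.0412566  0.105     ] -154.65749056073713
[0.51791385 0.0570486  0.105     ] [0.49350393 0.04599166 0.105     ] -155.63094739218295
-0.7 [[243.93669271 526.50112321]
 [227.82886473 329.09016017]
 [234.70167324 413.32049525]]
-0.8 [[254.74425855 525.93528466]
 [219.78644792 329.51519102]
 [234.70167324 413.32049525]]
-0.9 [[265.35738796 524.26316491]
 [211.89628243 330.78805511]
 [234.70167324 413.32049525]]
-1.0 [[275.67529453 521.49996952]
 [204.24010603 332.89518201]
 [234.70167324 413.32049525]]
[[320.680509   422.42554407]
 [194.04795259 593.34220724]
 [380.00798314 716.86939949]]
```

>>> carry_out(
  increments="1 0.04 -0.04 0.02 0 0 0;1 0.041 -0.04 0.02 0 0 0;1 0 0 0.02 0 0 -5.7;1 0 0 0 0 0 0;1 0 0 0 0 0 0",
)

```text
time_s: 3.2
tool_pos: [0.5117, 0.0404, 0.2316]
tool_rot: [179.3, -0.2, 23.8]
force: [-0.2, -0.6, 0.1]
grip_width: 0.0867
```

```bash
python3 - <<'E'
from h import *
o=get_obs(); print(o["time_s"],o["qpos"].round(1),o["tool_pos"],o["tool_rot"])
p=read_camera("wrist"); cv2.imwrite("pics/w2.png",p["img"]); print(p["world_from_camera"])
t=o["tool_pos"]; Rt=R.from_euler("xyz",o["tool_rot"],degrees=True).as_matrix()
print("tip/grasp line px",proj(p,[t+Rt@[0,0,d] for d in (.051,.07,.12,.15)]))
E
```

```text
3.2 [ 34.6   7.  -44.9 105.9   6.   68.8 -78.5] [0.51167063 0.04035666 0.23158276] [179.25691049  -0.18821686  23.77057309]
[[ 0.40181833 -0.88585037 -0.23197229  0.57819568]
 [-0.91563731 -0.38528495 -0.11473371  0.07108253]
 [ 0.01226146  0.25850459 -0.96593221  0.32368958]
 [ 0.          0.          0.          1.        ]]
tip/grasp line px [[328.11256875 324.52081584]
 [328.05953912 303.76745289]
 [327.96152361 265.40867923]
 [327.92068343 249.4257072 ]]
```

View pics/w2.png

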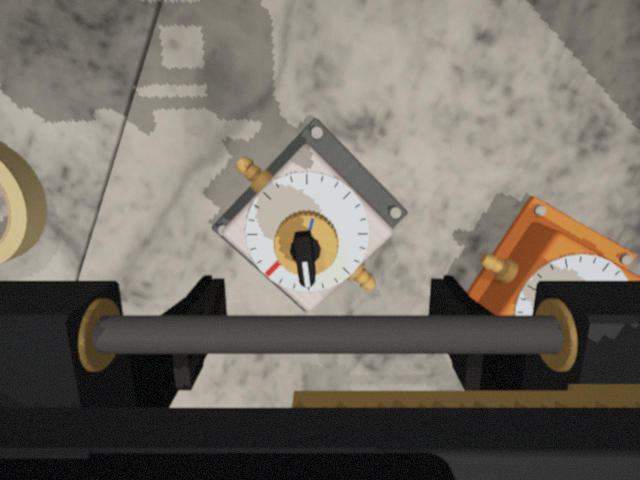

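```bash
python3 - <<'E'
from h import *
p=read_camera("wrist")
a=p["img"][110:315,205:410]; cv2.imwrite("pics/w2c.png",cv2.resize(a,(600,600),interpolation=cv2.INTER_CUBIC))
g=p["img"].max(2); m=(g<60); m[:215]=0; m[300:]=0; m[:,:285]=0; m[:,330:]=0
ys,xs=np.nonzero(m); print(len(xs),xs.mean(),ys.mean())
for r in range(225,292,4): 
    q=np.nonzero(m[r])[0]; print(r,q.min() if len(q) else None,q.max() if len(q) else None)
E
```

```text
850 304.15176470588233 251.78823529411764
225 None None
229 None None
233 295 309
237 294 311
241 293 315
245 291 317
249 290 318
253 291 317
257 293 316
261 296 313
265 297 312
269 298 313
273 298 313
277 299 313
281 300 312
285 None None
289 None None
```

View pics/w2c.png

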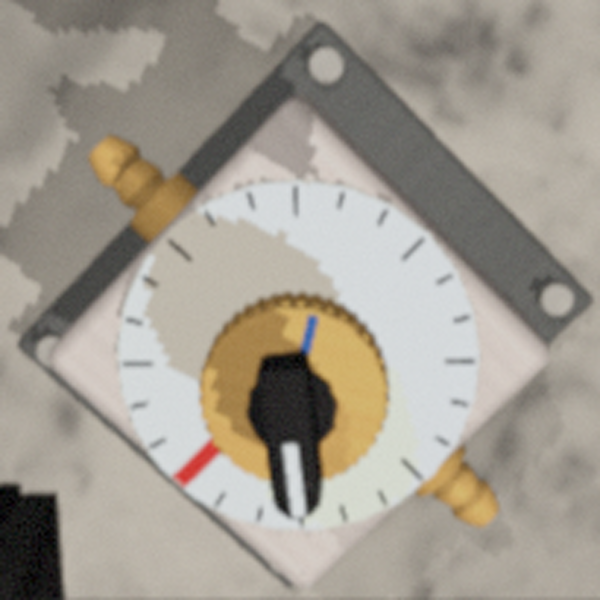

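```bash
python3 - <<'E'
from h import *
p=read_camera("wrist"); o=get_obs()
s=205/600; f=lambda u,v,z: ray(p,205+(u+.5)*s-.5,110+(v+.5)*s-.5,z)
ang=lambda a,b:np.degrees(np.arctan2(*(b-a)[1::-1]))
print("nose", ang(f(290,445,.105),f(297,512,.105)), ang(ray(p,302,233,.105),ray(p,306,281,.105)))
k=f(292,403,.09); print("hub",k)
nt=f(295,390,.081);print("nut top ctr",nt)
d=f(299,355,.05);print("dial ctr",d)
r1=f(182,480,.05);r2=f(215,450,.05);print("red",r1,r2,ang(d,r1),ang(d,r2),ang(r2,r1))
S=[f(326,65,.008),f(557,300,.008)];print("screw y edge",ang(S[1],S[0]))
S3=f(48,350,.008);print("screw x edge",ang(S3,S[0]),S[1],S3,(S[1]+S3)/2)
print("barb",ang(f(490,520,.03),f(105,150,.03)))
t=o["tool_pos"]; Rt=R.from_euler("xyz",o["tool_rot"],degrees=True).as_matrix()
print("rel in tool", Rt.T@(k-t),Rt.T@(nt-t),Rt.T@(d-t))
E
```

```text
nose -151.48516751441832 -152.60559340689719
hub [0.51077406 0.05279297 0.09      ]
nut top ctr [0.51105895 0.05262916 0.081     ]
dial ctr [0.51075742 0.05277917 0.05      ]
red [0.47077064 0.0665548  0.05      ] [0.48103422 0.06209779 0.05      ] 160.99092315426776 162.59307951075013 156.5268736528703
screw y edge 68.90174162145749
screw x edge -21.7030745856228 [ 0.5421426  -0.00765095  0.008     ] [0.47463669 0.11278636 0.008     ] [0.50838964 0.0525677  0.008     ]
barb 68.60057199610424
rel in tool [ 0.00372883 -0.01386988  0.14159552] [ 0.00389105 -0.01372824  0.15059894] [ 0.00356412 -0.01441124  0.18159152]
```

>>> carry_out(
  increments="1 0.004 -0.0138 0 0.7 0 -4.2;1 0 0 0.03 0 0 0;1 0 0 0 0 0 0;1 0 0 0 0 0 0",
)

```text
time_s: 3.85
tool_pos: [0.5117, 0.0527, 0.2051]
tool_rot: [179.6, -0.5, 27.8]
force: [-0.9, 0.5, 0.9]
grip_width: 0.0872
```

```bash
python3 - <<'E'
from h import *
o=get_obs(); print(o["time_s"],o["qpos"].round(1),o["tool_pos"],o["tool_rot"])
t=o["tool_pos"]; Rt=R.from_euler("xyz",o["tool_rot"],degrees=True).as_matrix()
p=read_camera("wrist"); a=p["img"][150:390,170:490]; cv2.imwrite("pics/w3.png",cv2.resize(a,(800,600),interpolation=cv2.INTER_CUBIC))
print(Rt.T@([0.511,.0527,.1]-t),Rt[:,2])
E
```

```text
3.85 [ 33.6   8.9 -45.6 107.6   7.2  65.8 -76.8] [0.51174555 0.05265223 0.20508824] [179.63559007  -0.45030791  27.76668537]
[-0.00146334 -0.00105792  0.10507538] [ 0.00991715 -0.00196641 -0.99994889]
```

View pics/w3.png

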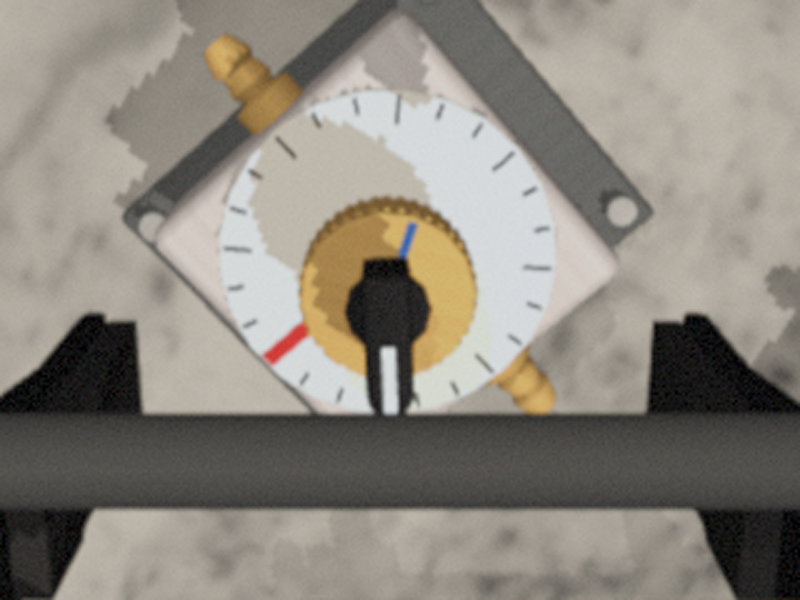

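>>> carry_out(
  increments="1 -0.001 -0.001 0.02 0.4 -0.4 0;1 0 0 0.02 0 0 0;1 0 0 0 0 0 0;1 0 0 0 0 0 0",
)

```text
time_s: 4.4
tool_pos: [0.5111, 0.0524, 0.1639]
tool_rot: [180.0, -0.1, 27.7]
force: [-0.3, -0.6, 0.5]
grip_width: 0.0868
```

```bash
python3 - <<'E'
from h import *
o=get_obs(); print(o["time_s"],o["qpos"].round(1),o["tool_pos"],o["tool_rot"])
t=o["tool_pos"]; Rt=R.from_euler("xyz",o["tool_rot"],degrees=True).as_matrix()
p=read_camera("wrist"); a=p["img"][150:390,170:490]; cv2.imwrite("pics/w4.png",cv2.resize(a,(800,600),interpolation=cv2.INTER_CUBIC))
print(Rt.T@([0.511,.0527,.1]-t),Rt[:,2])
E
```

```text
4.4 [ 32.5  12.2 -45.1 109.8   9.8  61.8 -78.9] [0.51105301 0.05239792 0.16385246] [ 1.79999712e+02 -6.99094551e-02  2.76758033e+01]
[ 1.54497023e-05 -2.92463551e-04  6.38525299e-02] [ 1.08288910e-03  5.62265251e-04 -9.99999256e-01]
```

View pics/w4.png

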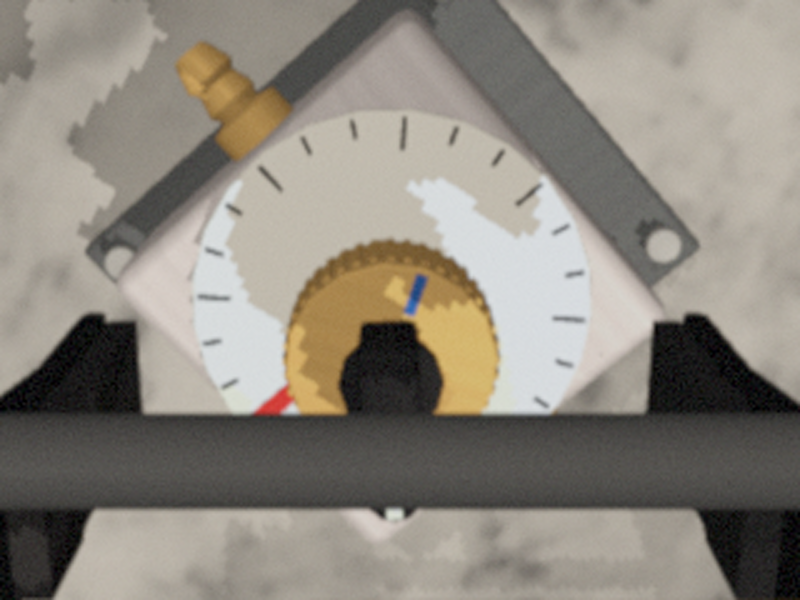

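>>> carry_out(
  increments="0 0 0 0.0015 0 0 0;0 0 0 0 0 0 0;0 0 0 0 0 0 0;0 0 0 0 0 0 0;0 0 0 0 0 0 0;0 0 0 0 0 0 0;0 0 0 0 0 0 0;0 0 0 0 0 0 0",
  force=50,
)

```text
time_s: 5.45
tool_pos: [0.5118, 0.0524, 0.1636]
tool_rot: [179.9, -0.2, 27.7]
force: [0.2, 0.9, -0.0]
grip_width: 0.015
```

```bash
python3 - <<'E'
from h import *
o=get_obs(); print(o)
E
```

```text
{'time_s': 5.45, 'qpos': array([ 32.46781499,  12.22234169, -45.07862849, 109.85790342,
         9.85796105,  61.607372  , -78.98487296]), 'joint_velocities': array([ 0.07878484,  0.02664031,  0.07869866, -0.01019395,  0.01484012,
        0.03959906, -0.01969426]), 'effort': array([-4.58951108e-04, -3.11507750e+01, -4.37309414e+00, -2.78328753e+01,
       -2.84090516e-02, -8.38242075e-02, -3.18531311e-04]), 'tool_pos': array([0.51177663, 0.0524059 , 0.1636342 ]), 'tool_rot': array([ 1.79907968e+02, -1.75518126e-01,  2.76634774e+01]), 'force': array([ 0.19554966,  0.91869107, -0.03557087]), 'wrist_torque': array([ 0.00665735, -0.08631887, -0.04247731]), 'grip_width': 0.015023958892723083}
```

>>> carry_out(
  increments="0 0 0 0 0 0 0;0 0 0 0 0 0 0;0 0 0 0 0 0 0",
  force=50,
)

```text
time_s: 5.82
tool_pos: [0.5113, 0.0534, 0.1636]
tool_rot: [179.9, -0.1, 27.8]
force: [-1.8, 1.6, 0.9]
grip_width: 0.0094
```

```bash
cat > st.py <<'E'
from h import *
o=get_obs(); print(o["time_s"],o["qpos"].round(1),"pos",o["tool_pos"].round(4),o["tool_rot"].round(2),"F",o["force"].round(2),"T",o["wrist_torque"].round(3),o["grip_width"].round(4))
E
python3 st.py
```

```text
Traceback (most recent call last):
  File "st.py", line 2, in <module>
    o=get_obs(); print(o["time_s"],o["qpos"].round(1),"pos",o["tool_pos"].round(4),o["tool_rot"].round(2),"F",o["force"].round(2),"T",o["wrist_torque"].round(3),o["grip_width"].round(4))
                                                                                                                                                                 ^^^^^^^^^^^^^^^^^^^^^
AttributeError: 'float' object has no attribute 'round'
```

>>> carry_out(
  increments="0 0 0 0 0 0 7;0 0 0 0 0 0 8;0 0 0 0 0 0 8;0 0 0 0 0 0 8;0 0 0 0 0 0 0",
)

```text
time_s: 6.45
tool_pos: [0.5119, 0.0509, 0.1636]
tool_rot: [179.8, -0.2, -3.9]
force: [-0.9, 0.5, 0.5]
grip_width: 0.0098
```

```bash
sed -i 's/,o\["grip_width"\].round(4)/,o["grip_width"]/' st.py; python3 st.py
```

```text
6.45 [  28.9   11.5  -41.   110.     8.9   61.5 -109.7] pos [0.5119 0.0509 0.1636] [179.78  -0.23  -3.94] F [-0.91  0.49  0.47] T [0.302 0.218 0.087] 0.009849904992153899
```

>>> carry_out(
  increments="0 0 0 0 0 0 7;0 0 0 0 0 0 7;0 0 0 0 0 0 3.4;0 0 0 0 0 0 0",
)

```text
time_s: 6.95
tool_pos: [0.5116, 0.0498, 0.1636]
tool_rot: [179.7, -0.3, -21.1]
force: [-1.0, -0.8, 0.6]
grip_width: 0.009
```

```bash
python3 st.py; python3 - <<'E'
from h import *
p=read_camera("wrist"); a=p["img"][150:390,170:490]; cv2.imwrite("pics/w5.png",cv2.resize(a,(800,600),interpolation=cv2.INTER_CUBIC))
E
```

```text
6.95 [  27.2   11.1  -39.   110.     8.4   61.5 -126.4] pos [0.5116 0.0498 0.1636] [179.7  -0.3 -21.1] F [-1.01 -0.77  0.61] T [0.083 0.249 0.413] 0.00902553116644859
```

View pics/w5.png

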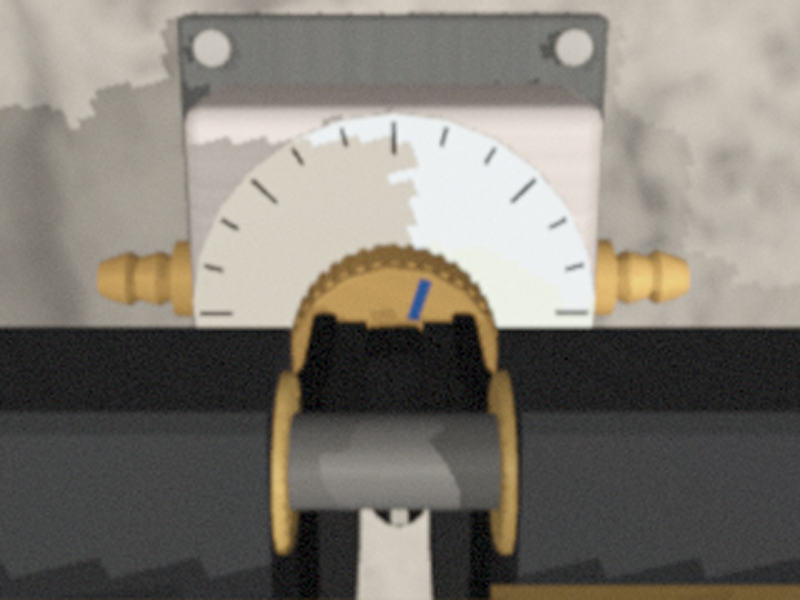

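>>> carry_out(
  increments="1 0 0 0 0 0 0;1 0 0 0 0 0 0;1 0 0 0 0 0 0;1 0 0 0 0 0 0;1 0 0 -0.03 0 0 0;1 0 0 -0.03 0 0 0;1 0 0 0 0 0 0;1 0 0 0 0 0 0",
)

```text
time_s: 8.0
tool_pos: [0.5113, 0.0495, 0.2239]
tool_rot: [179.7, -0.2, -21.0]
force: [0.3, -0.5, -0.9]
grip_width: 0.081
```

```bash
python3 st.py; python3 - <<'E'
from h import *
p=read_camera("wrist"); a=p["img"][150:390,170:490]; cv2.imwrite("pics/w6.png",cv2.resize(a,(800,600),interpolation=cv2.INTER_CUBIC))
E
```

```text
8.0 [  28.5    7.1  -39.5  106.3    5.2   68.2 -123.7] pos [0.5113 0.0495 0.2239] [179.73  -0.23 -21.05] F [ 0.32 -0.54 -0.86] T [ 0.065  0.06  -0.007] 0.08099123988809416
```

View pics/w6.png

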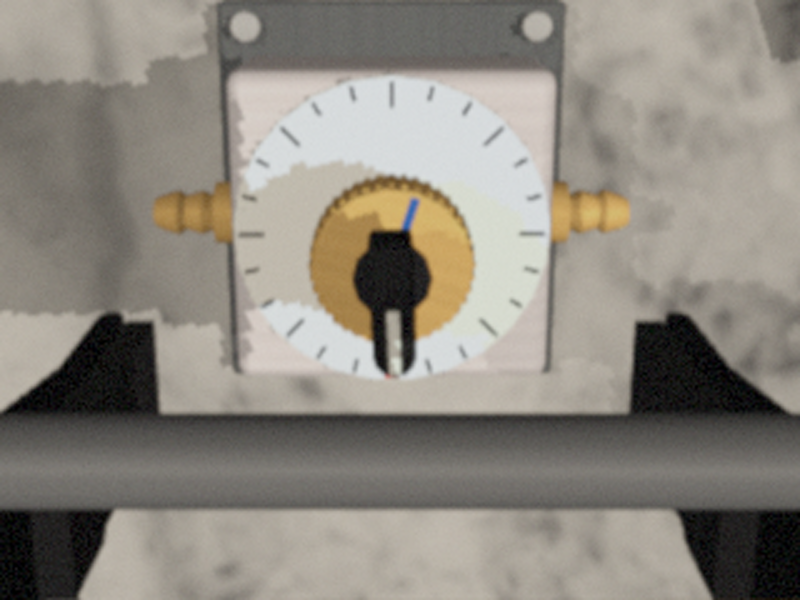

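The nose now lies exactly over the red mark (the line is vertical in a view squared to the valve). Next I rewind the wrist for the nut and check the axis from another yaw on the way.

>>> carry_out(
  increments="1 0 0 0 0 0 -10.5;1 0 0 0 0 0 -10.5;1 0 0 0 0 0 -10.5;1 0 0 0 0 0 -10.5;1 0 0 0 0 0 -10.5;1 0 0 0 0 0 -10.5;1 0 0 0 0 0 -10.5;1 0 0 0 0 0 -10.5;1 0 0 0 0 0 -10.5;1 0 0 0 0 0 0;1 0 0 0 0 0 0",
)

```text
time_s: 9.43
tool_pos: [0.5055, 0.049, 0.2121]
tool_rot: [-179.1, 0.4, 75.5]
force: [-0.1, -0.6, -0.2]
grip_width: 0.087
```

```bash
python3 st.py; python3 - <<'E'
from h import *
p=read_camera("wrist"); a=p["img"][150:390,170:490]; cv2.imwrite("pics/w7.png",cv2.resize(a,(800,600),interpolation=cv2.INTER_CUBIC))
E
```

```text
9.425 [ 35.7   8.9 -47.4 106.9   7.   68.1 -28.6] pos [0.5055 0.049  0.2121] [-179.09    0.39   75.49] F [-0.06 -0.58 -0.24] T [-0.001 -0.146 -0.017] 0.0870431041099976
```

View pics/w7.png

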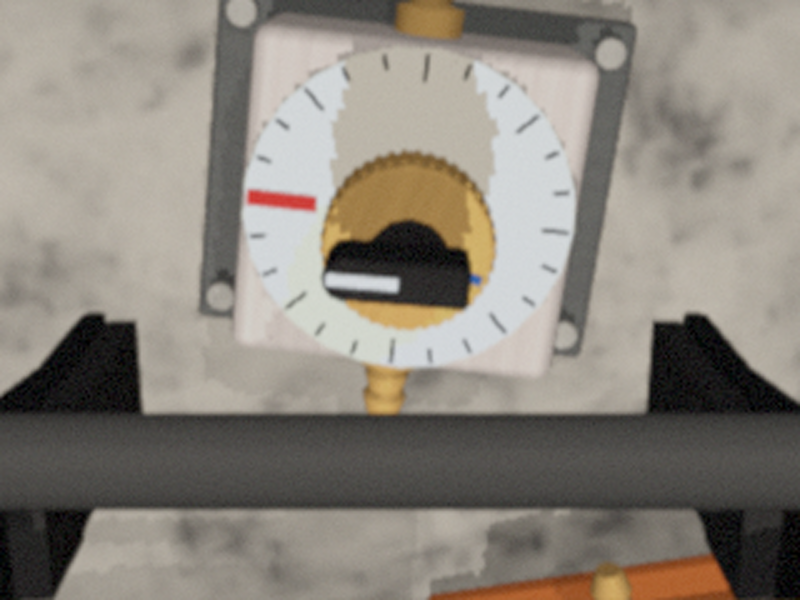

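```bash
python3 - <<'E'
from h import *
p=read_camera("wrist"); o=get_obs()
f=lambda u,v,z: ray(p,170+u/2.5,150+v/2.5,z)
print("dial",f(410,208,.05),"nut top",f(409,240,.0805),"hub?",f(407,262,.09))
t=o["tool_pos"]; Rt=R.from_euler("xyz",o["tool_rot"],degrees=True).as_matrix()
print(Rt[:,2], Rt.T@(f(409,240,.0805)-t))
print(proj(p,[t+Rt@[0,0,d] for d in (.051,.07,.12,.15)]))
d=Rt.T@[0,0,-1]; print("level fix deg",np.degrees(np.cross([0,0,1],d)))
E
```

```text
dial [0.50982769 0.05350567 0.05      ] nut top [0.50976725 0.05419606 0.0805    ] hub? [0.50881592 0.0522075  0.09      ]
[-0.01673942 -0.00284213 -0.99985585] [0.00700618 0.00483728 0.13166616]
[[324.01315403 323.15430871]
 [324.36692545 302.51162231]
 [325.02034569 264.38432199]
 [325.2924302  248.50809586]]
level fix deg [-0.8881534   0.39695124  0.        ]
```

>>> carry_out(
  increments="1 0.004 0.0033 0 -0.9 0.4 -10;1 0 0 0 0 0 -10.5;1 0 0 0 0 0 -10.5;1 0 0 0 0 0 -10.5;1 0 0 0 0 0 -10.5;1 0 0 0 0 0 -10.5;1 0 0 0 0 0 -10.5;1 0 0 0 0 0 -10.5;1 0 0 0 0 0 -10.5;1 0 0 0 0 0 -10.5;1 0 0 0 0 0 -10.5;1 0 0 0 0 0 -10.5;1 0 0 0 0 0 -10.5;1 0 0 0 0 0 -10.5;1 0 0 0 0 0 -10.5;1 0 0 0 0 0 0;1 0 0 0 0 0 0",
)

```text
time_s: 11.65
tool_pos: [0.5101, 0.0522, 0.2122]
tool_rot: [-179.9, 0.1, -124.3]
force: [-0.6, -0.2, -0.2]
grip_width: 0.0871
```

```bash
cat > st2.py <<'E'
import sys
from h import *
exec(open("st.py").read())
t=o["tool_pos"]; Rt=R.from_euler("xyz",o["tool_rot"],degrees=True).as_matrix()
d=Rt.T@[0,0,-1]; print("level fix deg",np.degrees(np.cross([0,0,1],d)).round(2))
for A in ([.5097,.052],):
    print("axis in tool", (Rt.T@([*A,.073]-t)).round(4))
if len(sys.argv)>1:
    p=read_camera("wrist"); a=p["img"][150:390,170:490]; cv2.imwrite(sys.argv[1],cv2.resize(a,(800,600),interpolation=cv2.INTER_CUBIC))
    print(proj(p,[t+Rt@[0,0,d] for d in (.051,.07,.12,.15)]), proj(p,[[.5097,.052,.081],[.5097,.052,.05]]))
E
python3 st2.py pics/w8.png
```

```text
11.65 [ 53.5  15.2 -69.3 106.6  15.3  68.5 124.9] pos [0.5101 0.0522 0.2122] [-1.7990e+02  6.0000e-02 -1.2427e+02] F [-0.62 -0.18 -0.19] T [ 0.146 -0.03  -0.038] 0.08708545033488266
level fix deg [-0.1   0.06  0.  ]
axis in tool [0.0006 0.0005 0.1392]
[[329.7900533  315.22782066]
 [329.51987287 295.27039556]
 [329.02128716 258.4413507 ]
 [328.81384435 243.11816673]] [[329.74816985 251.35172348]
 [329.54397603 236.97085438]]
```

View pics/w8.png

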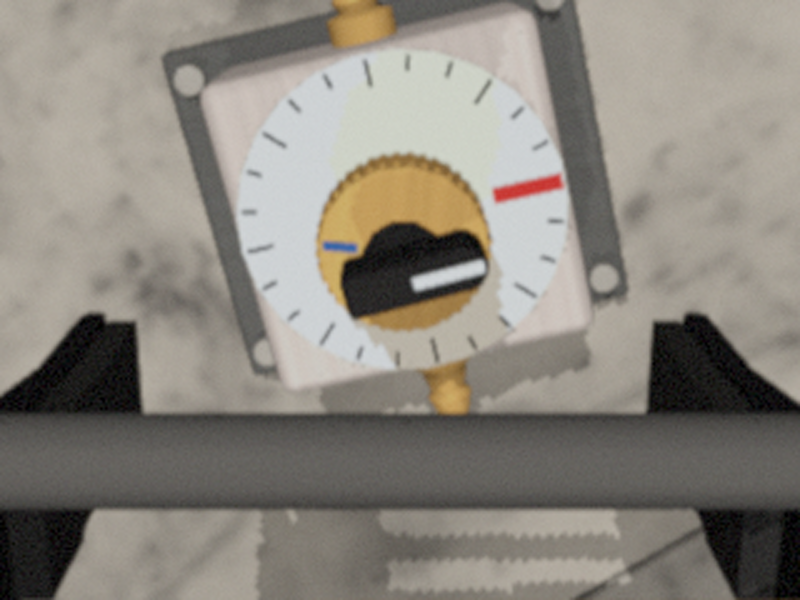

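>>> carry_out(
  increments="1 0.0022 0.0018 0 -0.1 0.1 0;1 0 0 0.025 0 0 0;1 0 0 0.025 0 0 0;1 0 0 0.025 0 0 0;1 0 0 0 0 0 0;1 0 0 0 0 0 0",
)

```text
time_s: 12.45
tool_pos: [0.5078, 0.051, 0.1369]
tool_rot: [-179.8, -0.1, -124.7]
force: [-0.4, -0.0, 0.0]
grip_width: 0.087
```

```bash
sed -i 's/\.5097,.052\]/.5074,.0514]/; s/\.5097,\.052,/.5074,.0514,/g' st2.py; python3 st2.py pics/w9.png
```

```text
12.45 [ 48.1  20.9 -64.7 111.3  21.9  61.2 119.3] pos [0.5078 0.051  0.1369] [-1.7983e+02 -7.0000e-02 -1.2467e+02] F [-0.43 -0.03  0.04] T [ 0.182 -0.074 -0.023] 0.08703725727309418
level fix deg [-0.17 -0.07  0.  ]
axis in tool [-0.0002  0.0008  0.0639]
[[329.77102351 315.18104807]
 [329.50316185 295.22774777]
 [329.00885371 258.40620715]
 [328.80319008 243.08610429]] [[331.66512267 310.04632289]
 [331.16770739 281.16380012]]
```

View pics/w9.png

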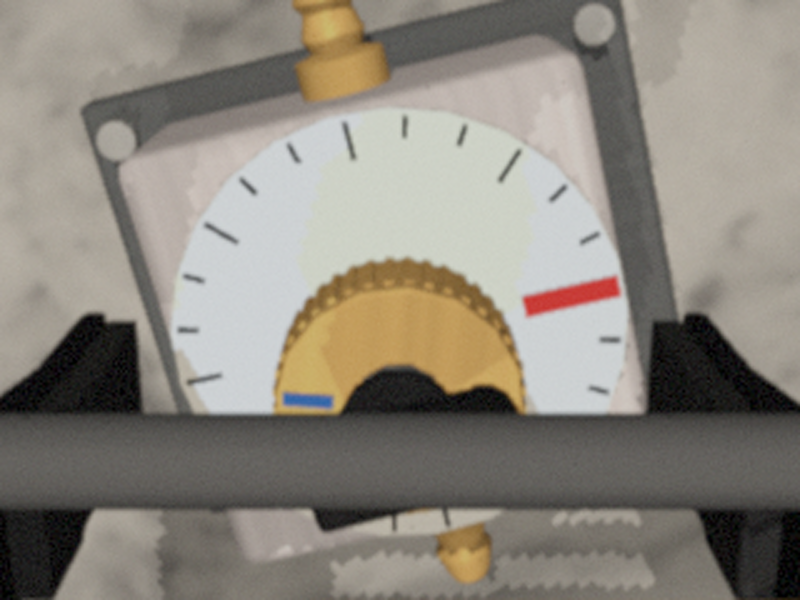

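>>> carry_out(
  increments="1 0 0.0007 0.0115 -0.1 0 0;0 0 0 0 0 0 0;0 0 0 0 0 0 0;0 0 0 0 0 0 0;0 0 0 0 0 0 0;0 0 0 0 0 0 0;0 0 0 0 0 0 0;0 0 0 0 0 0 0;0 0 0 0 0 0 0",
  force=40,
)

```text
time_s: 13.62
tool_pos: [0.5076, 0.0518, 0.1266]
tool_rot: [-179.8, -0.1, -124.7]
force: [-0.8, 1.0, 0.9]
grip_width: 0.0387
```

```bash
python3 st2.py
```

```text
13.625 [ 47.2  21.8 -64.  111.8  22.8  60.2 118.4] pos [0.5076 0.0518 0.1266] [-1.7984e+02 -6.0000e-02 -1.2470e+02] F [-0.78  0.97  0.95] T [ 0.234  0.124 -0.018] 0.03869136674185318
level fix deg [-0.16 -0.06  0.  ]
axis in tool [0.0003 0.0001 0.0536]
```

>>> carry_out(
  increments="0 0 0 0.00017 0 0 10;0 0 0 0.00017 0 0 10;0 0 0 0.00017 0 0 10;0 0 0 0.00017 0 0 10;0 0 0 0.00017 0 0 10;0 0 0 0 0 0 0",
)

```text
time_s: 14.38
tool_pos: [0.5079, 0.0512, 0.1258]
tool_rot: [-179.8, 0.1, -176.1]
force: [-1.4, 0.7, 0.1]
grip_width: 0.039
```

```bash
python3 st2.py
```

```text
14.375 [ 39.2  17.5 -53.6 112.   16.8  58.4  71.8] pos [0.5079 0.0512 0.1258] [-1.7979e+02  1.3000e-01 -1.7612e+02] F [-1.42  0.7   0.11] T [ 0.197  0.072 -0.118] 0.03895853133636844
level fix deg [-0.21  0.13  0.  ]
axis in tool [0.0006 0.0004 0.0528]
```

>>> carry_out(
  increments="0 0 0 0.00017 0 0 10;0 0 0 0.00017 0 0 10;0 0 0 0.00017 0 0 10;0 0 0 0.00017 0 0 10;0 0 0 0.00017 0 0 10;0 0 0 0.0001 0 0 5",
)

```text
time_s: 15.12
tool_pos: [0.5076, 0.0506, 0.1247]
tool_rot: [-179.9, 0.3, 128.5]
force: [-1.6, 0.4, 1.6]
grip_width: 0.0389
```

```bash
python3 st2.py
```

```text
15.125 [ 31.3  15.  -44.3 112.3  12.7  57.5  19.6] pos [0.5076 0.0506 0.1247] [-179.86    0.26  128.48] F [-1.64  0.37  1.58] T [0.072 0.232 0.056] 0.03890653767809483
level fix deg [-0.14  0.26  0.  ]
axis in tool [0.001  0.0005 0.0517]
```

>>> carry_out(
  increments="0 0.001 0.0005 0.00017 0 0 8;0 0 0 0.00017 0 0 8;0 0 0 0.0001 0 0 4;0 0 0 0 0 0 2",
)

```text
time_s: 15.62
tool_pos: [0.5074, 0.0506, 0.1244]
tool_rot: [-179.9, 0.4, 106.6]
force: [-1.2, 0.2, 1.8]
grip_width: 0.0389
```

```bash
python3 st2.py
```

```text
15.625 [ 28.3  14.3 -41.  112.4  11.6  57.4  -1.5] pos [0.5074 0.0506 0.1244] [-179.88    0.42  106.6 ] F [-1.19  0.22  1.79] T [0.053 0.266 0.064] 0.03888656423933316
level fix deg [-0.12  0.42  0.  ]
axis in tool [0.0011 0.0003 0.0514]
```

>>> carry_out(
  increments="0 0 0 0.0001 0 0 2.5;0 0 0 0 0 0 2.5",
)

```text
time_s: 15.88
tool_pos: [0.5074, 0.0506, 0.1243]
tool_rot: [-179.9, 0.4, 101.7]
force: [-1.5, -1.0, 2.0]
grip_width: 0.0389
```

```bash
python3 st.py
```

```text
15.875 [ 27.7  14.2 -40.3 112.4  11.4  57.3  -6.2] pos [0.5074 0.0506 0.1243] [-179.89    0.43  101.75] F [-1.49 -0.97  2.  ] T [0.093 0.215 0.058] 0.03892629220432304
```

>>> carry_out(
  increments="0 0 0 0.0001 0 0 2.5;0 0 0 0 0 0 2.5",
)

```text
time_s: 16.12
tool_pos: [0.5073, 0.0506, 0.1242]
tool_rot: [-179.9, 0.4, 96.9]
force: [-0.4, 1.0, 2.0]
grip_width: 0.0387
```

```bash
python3 st.py
```

```text
16.125 [ 27.1  14.1 -39.6 112.4  11.1  57.3 -10.8] pos [0.5073 0.0506 0.1242] [-179.9     0.45   96.89] F [-0.4   0.95  2.04] T [0.085 0.268 0.089] 0.03868837834392728
```

>>> carry_out(
  increments="0 0 0 0.0001 0 0 2.5;0 0 0 0 0 0 2.5",
)

```text
time_s: 16.38
tool_pos: [0.5073, 0.0506, 0.1241]
tool_rot: [-179.9, 0.5, 92.0]
force: [-1.3, 0.3, 2.5]
grip_width: 0.0389
```

```bash
python3 st.py
```

```text
16.375 [ 26.5  14.  -38.9 112.4  10.9  57.3 -15.5] pos [0.5073 0.0506 0.1241] [-179.92    0.46   92.03] F [-1.3   0.35  2.47] T [0.074 0.321 0.072] 0.03886168192943555
```

>>> carry_out(
  increments="0 0 0 0 0 0 0",
)

```text
time_s: 16.5
tool_pos: [0.5073, 0.0506, 0.1241]
tool_rot: [-179.9, 0.5, 92.2]
force: [-1.1, 0.2, 1.2]
grip_width: 0.0391
```

```bash
python3 st.py
```

```text
16.5 [ 26.5  14.  -38.9 112.4  10.9  57.3 -15.4] pos [0.5073 0.0506 0.1241] [-179.91    0.46   92.16] F [-1.1   0.18  1.22] T [ 0.096  0.264 -0.018] 0.03907961811642828
```

>>> carry_out(
  increments="0 0 0 0.0001 0 0 2.5;0 0 0 0 0 0 2.5",
)

```text
time_s: 16.75
tool_pos: [0.5072, 0.0506, 0.124]
tool_rot: [-179.9, 0.5, 87.3]
force: [-1.0, 1.3, 1.4]
grip_width: 0.0383
```

```bash
python3 st.py
```

```text
16.75 [ 25.9  13.9 -38.3 112.4  10.7  57.3 -20.1] pos [0.5072 0.0506 0.124 ] [-179.93    0.47   87.29] F [-1.    1.3   1.44] T [0.074 0.279 0.085] 0.03833638775309135
```

>>> carry_out(
  increments="0 0 0 0.0001 0 0 2.5;0 0 0 0 0 0 2.5",
)

```text
time_s: 17.0
tool_pos: [0.5072, 0.0507, 0.124]
tool_rot: [-180.0, 0.5, 82.4]
force: [-1.5, -0.4, 1.4]
grip_width: 0.0387
```

```bash
python3 st.py
```

```text
17.0 [ 25.3  13.8 -37.6 112.4  10.5  57.3 -24.8] pos [0.5072 0.0507 0.124 ] [-179.95    0.49   82.42] F [-1.48 -0.37  1.35] T [0.046 0.347 0.046] 0.0386534934344117
```

>>> carry_out(
  increments="0 0 0 0.0001 0 0 2.5;0 0 0 0 0 0 2.5",
)

```text
time_s: 17.25
tool_pos: [0.5071, 0.0506, 0.1239]
tool_rot: [-180.0, 0.5, 77.5]
force: [-1.7, 0.8, 1.6]
grip_width: 0.0389
```

```bash
python3 st.py
```

```text
17.25 [ 24.7  13.6 -36.9 112.4  10.2  57.2 -29.5] pos [0.5071 0.0506 0.1239] [-179.98    0.5    77.53] F [-1.7   0.82  1.63] T [0.069 0.265 0.082] 0.03893580948876445
```

>>> carry_out(
  increments="0 0 0 0.0001 0 0 2.5;0 0 0 0 0 0 2.5",
)

```text
time_s: 17.5
tool_pos: [0.5071, 0.0507, 0.1238]
tool_rot: [180.0, 0.5, 72.7]
force: [-0.0, 0.2, 1.8]
grip_width: 0.0387
```

```bash
python3 st.py
```

```text
17.5 [ 24.1  13.6 -36.3 112.4  10.   57.2 -34.2] pos [0.5071 0.0507 0.1238] [179.99   0.51  72.67] F [-0.04  0.16  1.77] T [0.055 0.349 0.2  ] 0.0387459227740052
```

>>> carry_out(
  increments="0 0 0 0 0 0 1.2",
)

```text
time_s: 17.62
tool_pos: [0.5071, 0.0507, 0.1238]
tool_rot: [180.0, 0.5, 71.6]
force: [-0.9, 0.2, 1.1]
grip_width: 0.0387
```

```bash
python3 st.py
```

```text
17.625 [ 24.   13.5 -36.1 112.4  10.   57.2 -35.3] pos [0.5071 0.0507 0.1238] [179.99   0.52  71.56] F [-0.92  0.16  1.1 ] T [0.075 0.244 0.239] 0.03870672129390538
```

>>> carry_out(
  increments="0 0 0 0 0 0 1.2",
)

```text
time_s: 17.75
tool_pos: [0.5071, 0.0507, 0.1238]
tool_rot: [180.0, 0.5, 70.4]
force: [-1.7, 0.2, 2.3]
grip_width: 0.0388
```

```bash
python3 st.py
```

```text
17.75 [ 23.8  13.5 -36.  112.4   9.9  57.2 -36.4] pos [0.5071 0.0507 0.1238] [179.97   0.53  70.39] F [-1.72  0.23  2.32] T [0.039 0.315 0.286] 0.03884029342348088
```

>>> carry_out(
  increments="0 0 0 0 0 0 0.9",
)

```text
time_s: 17.88
tool_pos: [0.507, 0.0507, 0.1238]
tool_rot: [180.0, 0.5, 69.5]
force: [-1.0, 0.6, 1.8]
grip_width: 0.0391
```

```bash
python3 st.py
```

```text
17.875 [ 23.7  13.5 -35.8 112.5   9.9  57.2 -37.3] pos [0.507  0.0507 0.1238] [179.97   0.53  69.49] F [-1.01  0.61  1.76] T [0.065 0.295 0.321] 0.03913241700987183
```

>>> carry_out(
  increments="0 0 0 0 0 0 0",
)

```text
time_s: 18.0
tool_pos: [0.507, 0.0507, 0.1238]
tool_rot: [180.0, 0.5, 69.5]
force: [-0.9, -0.2, 1.7]
grip_width: 0.0388
```

```bash
python3 st.py
```

```text
18.0 [ 23.7  13.5 -35.8 112.5   9.9  57.2 -37.3] pos [0.507  0.0507 0.1238] [179.96   0.54  69.51] F [-0.85 -0.23  1.72] T [0.075 0.311 0.287] 0.03878641787756686
```

>>> carry_out(
  increments="1 0 0 0 0 0 0;1 0 0 0 0 0 0;1 0 0 0 0 0 0;1 0 0 0 0 0 0;1 0 0 0 0 0 0;1 0 0 -0.03 0 0 0;1 0 0 -0.035 0 0 0;1 0 0 -0.035 0 0 0;1 0 0 0 0 0 0;1 0 0 0 0 0 0",
)

```text
time_s: 19.25
tool_pos: [0.5073, 0.0509, 0.2254]
tool_rot: [180.0, 0.5, 69.4]
force: [0.4, 0.3, -0.2]
grip_width: 0.0871
```

```bash
python3 st2.py pics/w10.png
```

```text
19.25 [ 25.9   6.4 -36.8 106.6   4.6  68.6 -33. ] pos [0.5073 0.0509 0.2254] [179.97   0.51  69.42] F [ 0.41  0.29 -0.16] T [-0.03  -0.059 -0.022] 0.08708967335060466
level fix deg [ 0.03  0.51 -0.  ]
axis in tool [ 0.0019 -0.0002  0.1524]
[[324.1595378  323.45082021]
 [324.48661104 302.80373737]
 [325.0909763  264.65209988]
 [325.34273264 248.75953134]] [[325.00540799 248.53208252]
 [325.22670748 234.88528854]]
```

View pics/w10.png

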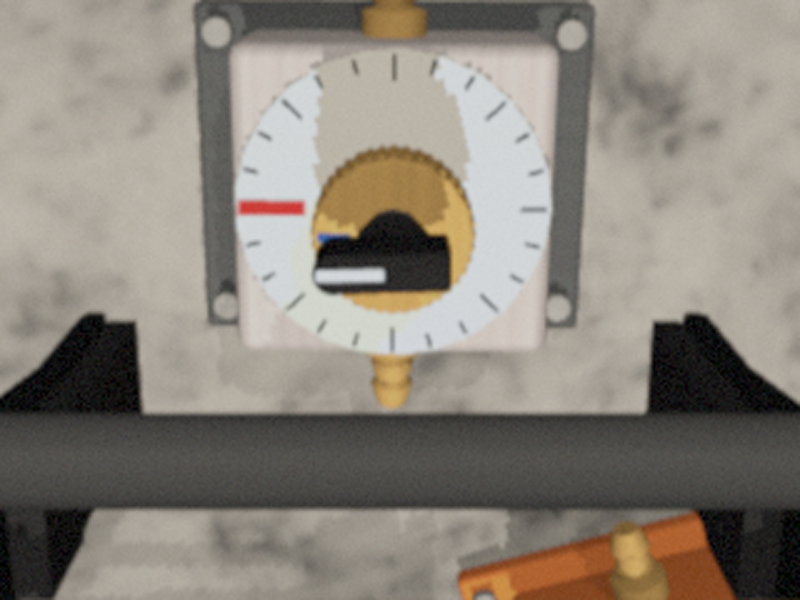

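The knob line (315–385, 275) is still parallel to the red mark (238–303, 208), and the nut has turned. I'll do a last check of the whole scene, then hand in.

```bash
python3 - <<'E'
from h import *
p=read_camera("top"); a=cv2.imread("pics/top0.png"); 
d=cv2.absdiff(p["img"],a).max(2)
for n,c in dict(bottle=(232,168),jar=(275,168),timer=(176,232),drop=(464,262),anti=(441,321)).items():
    x,y=c; print(n,np.median(d[y-12:y+12,x-12:x+12]),d[y-12:y+12,x-12:x+12].max())
cv2.imwrite("pics/top9.png",p["img"]); p=read_camera("scene"); cv2.imwrite("pics/scene9.png",p["img"])
E
```

```text
bottle 11.0 36
jar 10.0 15
timer 12.0 70
drop 10.0 17
anti 11.0 17
```

View pics/scene9.png

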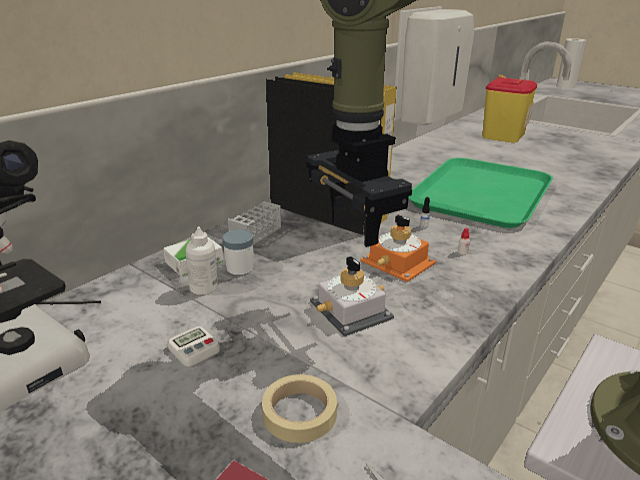

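The gripper is clear, the nut sits down on the collar, and the bystanders are where they were.

```bash
python3 -c "
from cell import *
print(sign_off())"
```

```text
the job is handed in; nothing more can be done
None
```

The job is done and handed in at about 19.4 s of the 72 s allowed. No verdict was reported.

- **Knob:** I turned the grey valve's knob about 49° clockwise until its nose was on the red mark. After the nut was tightened and released, the wrist camera showed the knob's white line still parallel to the mark, to about 1–2° by eye (0.15 rad, about 8.6°, allowed).
- **Jam nut:** I ran the nut down clockwise about 165° in one grip. I felt the contact at about 160° of turn. I stopped at 0.32 N m while turning, which is inside the 0.22–0.42 window. It read 0.29 N m at rest, just before I let go.
- **Other things:** The last scene picture shows the bottle, jar, timer and small bottles where they stood. A before-and-after comparison of the top view agreed: small differences throughout, with higher peaks at the timer (70) and bottle (36). I put these down to the arm's shadow. The gripper was open and well clear of the valve.
- **Disagreement:** Wrist-camera estimates of the spindle axis differed by about 3 mm. I used about (0.507, 0.051), which matched how the knob sat in the grip, and side forces stayed under about 2 N in all readings while turning the nut.

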